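Close up the printer's control box

ROBOT

A 7-joint arm with a two-finger parallel gripper is mounted at the origin on the work surface. World frame = base frame: x ahead of the robot, y to its left, z up, the work surface at z = 0. Lengths are in m, angles in rad, forces in N, time in s.
With the tool pointing down it reaches from about 0.4 to 0.925 m from the base axis. Payload 4.1 kg.
Tool frame: the origin (TCP) lies between the finger pads; the fingertips stand 25 mm ahead of it and the grasp point (between the pads) lies 6 mm ahead of it; z points along the fingers, y is the line along which they close (so a half turn about z gives the same grasp; the last joint's range is limited). The gripper opens to 85 mm and grips with 20 to 120 N. Pads are 22 mm wide; open, the fingers measure 114 mm over their backs; the gripper's body (76 mm by 85 mm) begins 54 mm behind the grasp point. The pads swing forward as they close: fully open they stand 13 mm farther back than shut.
Start: joints at [-1.399, 0.398, 0.045, 1.537, -0.019, 1.207, -0.051], TCP at [0.174, 0.626, 0.256] pointing down, gripper open.
Joint ranges: [-2.82, 2.82], [-0.49, 2.23], [-1.37, 1.46], [0, 2.46], [-1.36, 4.5], [0.23, 2], [-2.94, 2.94]. Speed limits (rad/s): [2.57, 2.57, 3.14, 3.14, 3.14, 3.14, 3.14].

INTERFACE

Orientations are given as a rotation vector (axis times angle).
In Python, from rig import sensors, vision, finish_job gives the robot as it stands.
- The arm moves only by the shell command python3 -m creep 'ROWS'. ROWS is JSON, a list that holds one entry, the list of rows, each a list of 7 numbers: the shift along the world's x, y, z in mm, then the turn, a rotation vector about the world's x, y, z in rad, then the opening, from 0 (shut) to 1 (fully open). A call has 1 to 5 rows; each row shifts and turns the commanded pose from where the row before left it; what a row does not reach is not made up. A row lasts 1/10 s, in which the tool goes at most 50 mm and 8.59 degrees, less where a joint would pass 70% of its speed; a pose out of reach is approached as far as the arm can. A call is refused whole if a number of a shift passes 50 or a number of a turn 0.15, either way. A call with a gripper value outside its range is refused whole. The fingers move at their own pace and stop on an object; the grip force is fixed at half the most. Time passes only in rows, so rows that do not move let the fingers close. It gives the time, the measured TCP pose, the force, the opening and the grip force at its end, in the units of the state.
- sensors.get_state(): the state, without advancing time (a new reading comes with each control period).
- vision.get_image(name): name is "scene" or "top" or "wrist"; returns a dict with "color" (400x640x3 uint8, red, green, blue), "fx", "fy", "cx", "cy" (pixels), "cam_to_world" (4x4, takes a point from camera to world coordinates); the wrist camera has in their place "T_tool_cam" (4x4, takes a point from camera to tool coordinates, whose origin is the TCP and whose axes are the flange's). Camera axes: x right, y down, z forward; pixel columns grow to the right and rows downward; lengths in m; the calibration is good to about 2 mm. The wrist camera is an equidistant fisheye: a pixel r from the principal point sees the ray r / f radians off the axis. A picture is of the moment at which its call begins: read the wrist's pose just before it. There is no depth.
- finish_job(): hands the job in; it is judged then, once.
The state is a dict: "t": time; "joint_pos": joint angles; "qvel": joint speeds; "tau": joint torques, N m; "tool_pos": TCP position; "tool_rot": TCP orientation; "force": force on the tool from outside, world axes, zero at the start; "ft_torque": the same for the moment, N m; "width": finger opening in m; "grip_force": force on a finger pad.
Only numpy, scipy, OpenCV 4.12 (cv2) and the standard library are available. Lean on these libraries where they do the work, as an engineer would, in place of code of your own. Each camera call takes 0.05 s, during which the arm holds its last target. There are 200 camera calls.

TASK

Put the cover back on the 3D printer's open control box: hold the cover tilted and hook its tongue under the box's lip, then lower the other edge until the cover lies flat and flush in the box, keeping hold of it all the way down rather than letting it drop. Then turn the box's turn-button fully over the cover to lock it. Leave the recorder, the spool and the screwdriver where they lie.

Things in the scene. Friction and masses are not known exactly. Their poses are not given: they have to be found in the camera images.
- control_box: Open orange plastic control box of a 3D printer, fixed to the bench, circuit board inside: 200 long (x), 172 wide (y; 208 over the ears at its foot), 70 high, mm. Origin on the bench under the middle of its recess; x from the lip side (faces the robot, within 0.45 rad) to the turn-button side, z up. A boss at x 101 to 137, y +-22, level with the rim, carries the turn-button.
- seat (a point): Middle of the recess for the cover, at (0, 0, 56) mm in the box's frame, axes as the box. The recess is 182 mm long (x +-91 from here), 158 mm wide (y +-79) and 14 mm deep: the ledge on which the cover rests all round is at this height (56 mm above the bench), the rim at 70 mm. The seated cover's origin lies here, with 3 mm of play either way along x and 4 mm along y.
- lip (a point): Middle of the lower free edge of the lip, at (-80, 0, 66) mm in the box's frame, same axes. The lip is a fixed strip 4 mm thick, level with the rim, over the -x end of the recess (x -91 to -80, full width). The pocket below it is 10 mm high (z 56 to 66), 11 mm deep, 124 mm wide (its corners are filled) and open to +x: only the cover's tongue fits in.
- cover: Loose orange plastic cover, about 0.3 kg, flat on the bench, handle up, yaw within 0.7 rad of the world's. Slab 160 long (x -72 to +88), 150 wide (y +-75), 14 thick, mm, with vent slots; tongue on its -x edge. Origin on the underside, mid overall length (176 mm). Seated, its axes are parallel to the box's and its top is level with the rim. It cannot go in flat.
- tongue_tip (a point): Middle of the end face of the cover's tongue, at (-88, 0, 3) mm in the cover's frame, same axes. The tongue is level with the cover's underside: 110 mm wide (y +-55), 6 mm thick (z 0 to 6), 16 mm long (x -88 to -72). With the tongue low and the other edge high, at a tilt of 0.12 to 0.2 rad, it enters the pocket freely.
- handle (a point): Middle of the grip bar of the cover's black bow handle, at (0, 0, 45) mm in the cover's frame, same axes. The bar is 104 mm long along the cover's y, 12 mm wide (x) and 14 mm high (z 38 to 52), 24 mm clear above the cover; its legs are at y +-40 to +-52.
- turn_button (a joint): Angle (rad) of the black turn-button on its upright pivot at (117, 0) mm in the box's frame: 0 = locked, at its stop, the bar pointing to the box's -x over the cover. It grows as the bar swings off to the box's +y (locking is counter-clockwise seen from above) to 1.55 at the other stop. Starts at 1.35 to 1.5, clear of the cover; stays where left; about 0.06 N m turns it.
- button_grip (a point): On the turn-button's pivot axis, mid finger grip, 98 mm above the bench; turns with it, x along the bar to its tip. Bar: 14 mm wide, 72 to 82 mm above the bench (2 mm clear of rim and seated cover), from 14 mm behind the axis to 54 mm in front. Upright finger grip on it: 14 mm wide, 14 mm either way along the bar, up to 107 mm above the bench.
- recorder: Bystander: grey hand-held sound recorder lying on the bench, 162 x 68 x 28 mm, origin under its middle. Leave it alone.
- spool: Bystander: filament spool lying flat, 140 mm across, 50 mm high, origin under its middle. Leave it alone.
- screwdriver: Bystander: screwdriver 190 mm long lying on the bench. Leave it alone.
There are look-alikes about, which are no part of the job. What is shaped like the cover but blue is not meant.

How it is judged:
On the way, in this order (a step that is already met when the one before it is completed fails the run):
1. the cover, tilted, has its tongue under the lip (x of tongue_tip in the frame of control_box between -0.095 and -0.0835 m and y of tongue_tip in the frame of control_box between -0.012 and 0.012 m and z of tongue_tip in the frame of control_box between 0.054 and 0.066 m and angle between the z axis of cover and the z axis of control_box, either way round between 0.06 and 0.5 rad), for 0.1 s.
2. the cover lies flat and flush in the recess, tongue under the lip (z of cover in the frame of control_box between 0.054 and 0.0585 m and x of cover in the frame of control_box between -0.006 and 0.006 m and y of cover in the frame of control_box between -0.007 and 0.007 m and x of tongue_tip in the frame of control_box between -0.095 and -0.0835 m and angle between the z axis of cover and the z axis of control_box, either way round below 0.02 rad), for 0.2 s.
3. the turn-button is turned fully over the seated cover (all of step 2 and value of joint turn_button below 0.12 rad), for 0.2 s.
At the end, for the whole second after the job is handed in: The cover lies at rest in the box's recess: underside on the ledge (within 2.5 mm), parallel to the box within 0.02 rad, tongue tip at least 3.5 mm under the lip; the turn-button stands within 0.12 rad of its locked stop (all of step 3 and linear speed of cover below 0.02 m/s); the robot touches nothing.
It fails at once if the cover was dropped: it moved faster than 0.3 m/s with no finger on it (contact force between the fingers and cover below 0.05 N and linear speed of cover above 0.3 m/s).
It fails at once if the cover was dropped or slammed into the box: it turned faster than 2.5 rad/s (its free edge fell faster than about 0.45 m/s) while over the recess (angular speed of cover above 2.5 rad/s and horizontal distance between cover and seat below 0.03 m and z of cover in the frame of control_box between 0.05 and 0.1 m).
It fails at once if the sound recorder was pushed more than 30 mm (distance of recorder from where it was at the start of the episode above 0.03 m).
It fails at once if the filament spool was pushed more than 30 mm (distance of spool from where it was at the start of the episode above 0.03 m).
It fails at once if the screwdriver was pushed more than 30 mm (distance of screwdriver from where it was at the start of the episode above 0.03 m).
It also fails if it takes over 50 s, if anything falls off the work surface, if the arm or the gripper's body presses on something with over 40 N, if the wrist force passes 120 N, or if a joint passes its speed limit or range.

## Working session

There is one attempt and no reset: what is moved stays moved. The work goes in short steps, Python scripts to look and compute and a shell command to move; the robot and the scene stay as the last step left them, time stands still between calls to the robot, and variables do not carry over. Pictures are saved under pics/ and viewed, at most 10 in all, crops included, and the job is handed in when it is done.

```bash
mkdir -p pics; ls; python3 - <<'E'
from rig import sensors,vision
import cv2,numpy as np
s=sensors.get_state();print({k:np.round(v,3) for k,v in s.items()})
for n in("top","scene"):
    d=vision.get_image(n);cv2.imwrite(f"pics/{n}0.png",d["color"][:,:,::-1]);print(n,d["fx"],d["fy"],d["cx"],d["cy"],np.round(d["cam_to_world"],4).tolist())
    np.savez(f"{n}0.npz",**d)
E
```

```text
pics
{'t': np.float64(0.0), 'joint_pos': array([-1.399,  0.399,  0.045,  1.538, -0.019,  1.207, -0.051]), 'qvel': array([ 0.001, -0.   , -0.   , -0.   , -0.   , -0.001, -0.001]), 'tau': array([ 0.0000e+00, -4.7512e+01,  1.3650e+00, -2.5422e+01,  1.2000e-02,
        9.0000e-03, -0.0000e+00]), 'tool_pos': array([0.174, 0.626, 0.255]), 'tool_rot': array([-4.240e-01, -3.113e+00,  3.000e-03]), 'force': array([-0.135,  1.113, -0.766]), 'ft_torque': array([ 0.018, -0.073,  0.003]), 'grip_force': np.float64(0.0), 'width': np.float64(0.085)}
top 395.1662108125499 395.1662108125499 316.5687446356078 202.14729180232027 [[-0.0069, -0.974, 0.2266, 0.27], [-1.0, 0.0056, -0.0061, 0.0102], [0.0047, -0.2267, -0.974, 1.1262], [0.0, 0.0, 0.0, 1.0]]
scene 377.6406057540465 377.6406057540465 320.09176545770094 200.8531352663021 [[-0.5704, 0.6814, -0.4585, 1.0822], [0.8213, 0.4711, -0.3217, 0.3909], [-0.0032, -0.5601, -0.8284, 1.1376], [0.0, 0.0, 0.0, 1.0]]
```

View pics/top0.png

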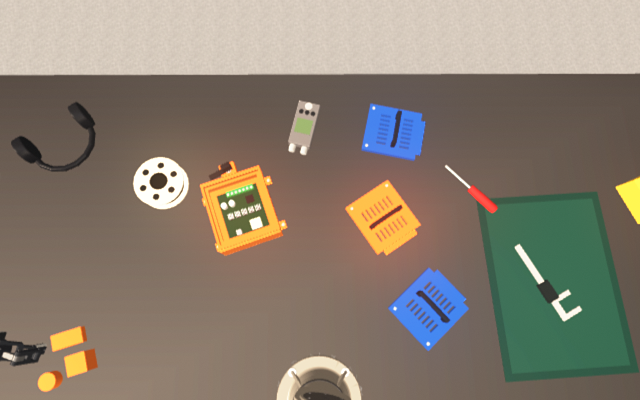

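View pics/scene0.png

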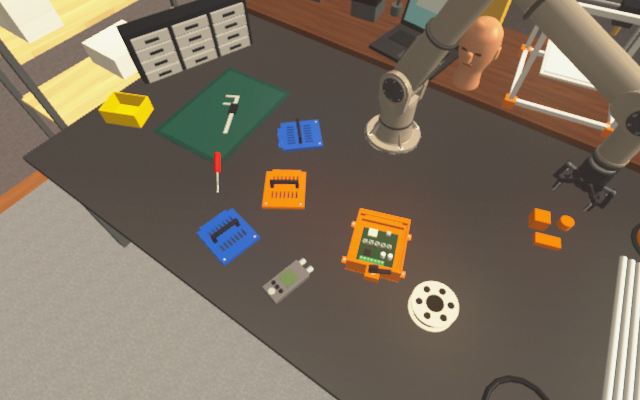

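The candidates for the cover are an orange slab with a black handle at top (384,217), which is my choice, and blue look-alikes at (394,132) and (429,308). The orange blocks at (70,350) are clutter. The open orange box is at (242,210), with its button at (222,170). The spool is at (160,183), the recorder at (303,127) and the screwdriver at (475,190).

```bash
cat > h.py <<'E'
import numpy as np,cv2
from scipy.spatial.transform import Rotation as R
from rig import sensors,vision
def cast(d,uv,z):
    uv=np.atleast_2d(uv).astype(float);T=d["cam_to_world"]
    r=np.c_[(uv[:,0]-d["cx"])/d["fx"],(uv[:,1]-d["cy"])/d["fy"],np.ones(len(uv))]@T[:3,:3].T
    o=T[:3,3];return o+r*((z-o[2])/r[:,2])[:,None]
def wrist():
    s=sensors.get_state();d=dict(vision.get_image("wrist"))
    W=np.eye(4);W[:3,:3]=R.from_rotvec(s["tool_rot"]).as_matrix();W[:3,3]=s["tool_pos"]
    d["cam_to_world"]=W@d["T_tool_cam"];return s,d
def wcast(d,uv,z):
    uv=np.atleast_2d(uv).astype(float);T=d["cam_to_world"]
    x=uv[:,0]-d["cx"];y=uv[:,1]-d["cy"];r=np.hypot(x,y)+1e-9;th=r/d["fx"]
    v=np.c_[np.sin(th)*x/r,np.sin(th)*y/r,np.cos(th)]@T[:3,:3].T
    o=T[:3,3];return o+v*((z-o[2])/v[:,2])[:,None]
def wproj(d,P):
    P=np.atleast_2d(P);T=np.linalg.inv(d["cam_to_world"]);p=P@T[:3,:3].T+T[:3,3]
    th=np.arctan2(np.hypot(p[:,0],p[:,1]),p[:,2]);a=np.arctan2(p[:,1],p[:,0])
    return np.c_[d["cx"]+d["fx"]*th*np.cos(a),d["cy"]+d["fx"]*th*np.sin(a)]
def orange(c):
    h=cv2.cvtColor(c,cv2.COLOR_RGB2HSV);return cv2.inRange(h,(3,120,90),(22,255,255))
E
python3 - <<'E'
from h import *
d=dict(np.load("top0.npz"));c=d["color"];m=orange(c)
n,l,st,ce=cv2.connectedComponentsWithStats(m)
for i in range(1,n):
    if st[i,4]<300: continue
    k=cv2.findContours((l==i).astype(np.uint8),0,2)[0][0]
    hull=cv2.approxPolyDP(cv2.convexHull(k),3,True)[:,0]
    r=cv2.minAreaRect(k);b=cv2.boxPoints(r)
    print(i,st[i],ce[i].round(1),hull.tolist())
    z=0.07 if ce[i][0]<300 else .014
    p=cast(d,hull,z);print(np.round(p[:,:2]*1000).tolist())
# handle: black pixels inside cover
g=c.max(2).astype(int)
mm=np.zeros_like(m);mm[205:232,366:408]=(g[205:232,366:408]<60)*255
k=max(cv2.findContours(mm,0,2)[0],key=cv2.contourArea);r=cv2.minAreaRect(k);print("handle",r,np.round(cast(d,r[0],.052)*1000), (np.round(cast(d,cv2.boxPoints(r),.052)*1000)).tolist())
cr=c[150:270,190:430,::-1];cv2.imwrite("pics/crop.png",cv2.resize(cr,None,fx=3.3,fy=3.3,interpolation=2))
E
```

```text
1 [ 199  160   89   96 3439] [239.7 209. ] [[259, 165], [270, 176], [287, 227], [281, 236], [224, 255], [216, 250], [199, 185], [229, 161]]
[[624.0, 164.0], [591.0, 133.0], [447.0, 84.0], [423.0, 100.0], [373.0, 251.0], [386.0, 273.0], [566.0, 329.0], [636.0, 249.0]]
4 [ 345  179   76   77 3263] [383.5 218.4] [[387, 179], [420, 225], [416, 235], [386, 255], [374, 251], [345, 207]]
[[597.0, -204.0], [460.0, -292.0], [431.0, -278.0], [375.0, -191.0], [387.0, -157.0], [514.0, -79.0]]
18 [ 50 326  37  26 412] [ 71.8 336.6] [[84, 326], [85, 341], [52, 351], [51, 335]]
[[195.0, 599.0], [158.0, 592.0], [135.0, 672.0], [174.0, 680.0]]
24 [ 64 349  34  29 337] [ 84.9 360.6] [[94, 349], [97, 367], [67, 377], [64, 357]]
[[139.0, 567.0], [97.0, 554.0], [74.0, 626.0], [121.0, 640.0]]Traceback (most recent call last):
  File "<stdin>", line 15, in <module>
ValueError: max() iterable argument is empty
```

Cover pose from its corners: the +x edge measures 150 mm (as specified), the yaw is about 0.586 and the origin about (482,-190). Next are the close crop and the first move.

```bash
python3 - <<'E'
from h import *
d=dict(np.load("top0.npz"));c=d["color"]
cv2.imwrite("pics/crop.png",cv2.resize(c[150:270,190:430,::-1],None,fx=3.3,fy=3.3,interpolation=2))
E
python3 -m creep '[[[30,-25,0,0,0,-0.03,1],[35,-30,0,0,0,-0.04,1],[35,-30,0,0,0,-0.04,1],[35,-30,0,0,0,-0.04,1],[35,-30,0,0,0,-0.04,1]]]'; python3 -m creep '[[[35,-30,0,0,0,-0.04,1],[30,-40,0,0,0,-0.04,1],[20,-45,0,0,0,-0.04,1],[10,-45,0,0,0,-0.04,1],[0,-45,0,0,0,-0.04,1]]]'
```

```text
t: 0.6
tool_pos: [0.3449, 0.4798, 0.256]
tool_rot: [-0.719, -3.058, 0.001]
force: [0.2, 0.9, -0.2]
width: 0.0854
grip_force: 0.0
t: 1.1
tool_pos: [0.4401, 0.2736, 0.256]
tool_rot: [1.025, 2.969, -0.001]
force: [0.3, 0.4, 0.0]
width: 0.0855
grip_force: 0.0
```

View pics/crop.png

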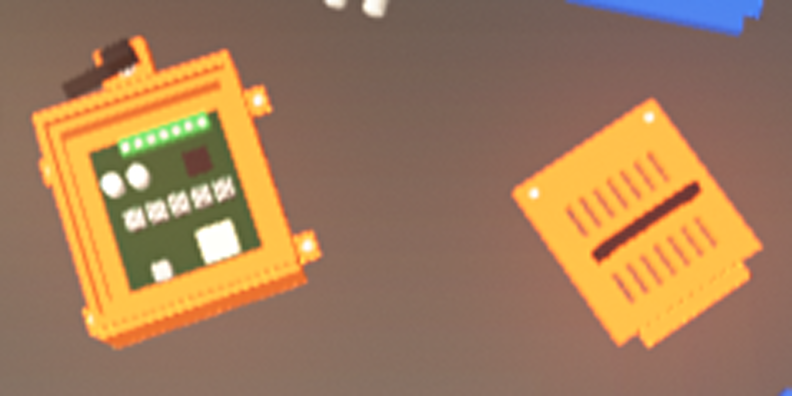

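The crop shows the orange cover with its tongue at the lower right (695,310). Its handle runs from (600,253) to (695,190). The box rim corners are near (37,115), (228,52), (303,270) and (95,325), and the button grip and pivot are near (122,52). A wrist picture of the box is next.

```bash
python3 - <<'E'
from h import *
d=dict(np.load("top0.npz"))
uv=np.array([(37,115),(228,52),(303,270),(95,325),(122,48)])/3.3+[190,150]
p=cast(d,uv,.07)[:,:2]*1000;print(p.round().tolist())
for i in range(4):print(np.linalg.norm(p[i]-p[(i+1)%4]).round(), end=' ')
print(p[:4].mean(0))
s,w=wrist();np.savez("w0.npz",**w);cv2.imwrite("pics/w0.png",w["color"][:,:,::-1]);print(w["fx"],w["cx"],w["cy"],w["cam_to_world"].round(3).tolist())
E
```

```text
[[567.0, 323.0], [621.0, 164.0], [434.0, 98.0], [390.0, 265.0], [625.0, 254.0]]
168.0 199.0 173.0 186.0 [503.17726204 212.39740777]
309.70691628693146 319.8782516534481 198.8922105991238 [[0.618, 0.754, 0.224, 0.383], [0.787, -0.592, -0.176, 0.317], [-0.0, 0.285, -0.958, 0.372], [0.0, 0.0, 0.0, 1.0]]
```

View pics/w0.png

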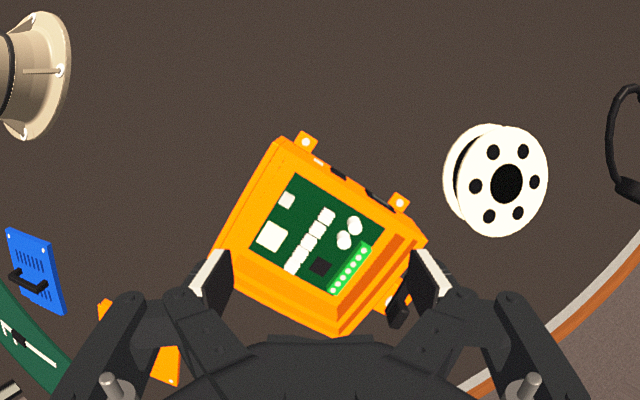

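The wrist view shows the box from (217,247) to (427,240), with the gripper fingers hiding parts of it. The button is near (400,300). I need one enlarged crop to pick the box corners.

```bash
python3 - <<'E'
from h import *
w=dict(np.load("w0.npz"))
cv2.imwrite("pics/w0c.png",cv2.resize(w["color"][125:345,200:450,::-1],None,fx=2.7,fy=2.7,interpolation=2))
E
```

```text
(no output)
```

View pics/w0c.png

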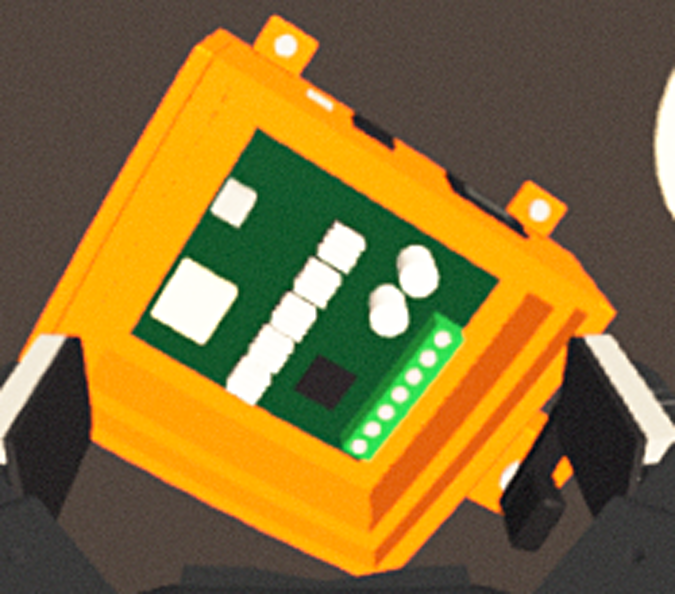

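```bash
python3 - <<'E'
from h import *
w=dict(np.load("w0.npz"))
f=lambda a:np.array(a)/2.7+[200,125]-0.3
A,B,C,D=wcast(w,f([(615,312),(360,575),(93,440),(218,30)]),.07)[:,:2]*1000
print(A.round(),B.round(),C.round(),D.round(),"AB",np.linalg.norm(A-B))
v=A-B;print("yaw from AB",np.arctan2(-v[0],v[1]));v=B-C;print("yaw from BC",np.arctan2(v[1],v[0]))
# contrast-based: hue/value profile of orange faces
c=w["color"];print([c[int(y),int(x)].tolist() for x,y in f([(200,90),(150,200),(560,330),(575,330),(230,480),(230,410)])])
y=.33
for y in(.33,.345,.36):
    ex=np.array([np.cos(y),np.sin(y)]);ey=np.array([-ex[1],ex[0]])
    print(y,(A-100*ex-86*ey).round(1),(B-100*ex+86*ey).round(1), "C in box",[((C-(B-100*ex+86*ey))@e).round(1) for e in(ex,ey)])
E
```

```text
[566. 326.] [610. 161.] [478. 114.] [380. 271.] AB 171.0891383908013
yaw from AB 0.25842110441116567
yaw from BC 0.3385306960950628
[[255, 181, 9], [255, 178, 0], [255, 140, 0], [229, 100, 18], [255, 168, 1], [255, 180, 0]]
0.33 [499.1 212.6] [487.1 209.9] C in box [np.float64(-40.0), np.float64(-87.2)]
0.345 [500.8 211.6] [486.3 208.1] C in box [np.float64(-40.0), np.float64(-85.1)]
0.36 [502.5 210.7] [485.7 206.2] C in box [np.float64(-40.0), np.float64(-83.0)]
```

```bash
python3 -m creep '[[[30,-20,30,0,0,0,1],[30,-20,30,0,0,0,1],[0,0,0,0,0,0,1],[0,0,0,0,0,0,1]]]'; python3 - <<'E'
from h import *
s,w=wrist();print(abs(s["qvel"]).max(),s["tool_pos"]);np.savez("w1.npz",**w)
# predict box location to crop
y=.335;ex=np.array([np.cos(y),np.sin(y)]);ey=np.array([-ex[1],ex[0]]);o=np.array([.501,.211])
P=[[*(o+ex*a+ey*b),.07] for a,b in((-.1,-.086),(.1,-.086),(.1,.086),(-.1,.086))]
q=wproj(w,P);print(q.round().tolist());x0,y0=(q.min(0)-25).astype(int);x1,y1=(q.max(0)+30).astype(int)
x0=max(x0,0);y0=max(y0,0)
im=w["color"][y0:y1,x0:x1,::-1];f=min(790/im.shape[1],590/im.shape[0]);print(x0,y0,f)
# stretch green channel for contrast between orange faces
g=im[:,:,1].astype(float);g=np.clip((g-60)*1.25,0,255);im2=np.dstack([g,g,im[:,:,2]]).astype(np.uint8)
cv2.imwrite("pics/w1c.png",cv2.resize(im2,None,fx=f,fy=f,interpolation=2))
E
```

```text
t: 1.55
tool_pos: [0.4993, 0.236, 0.3166]
tool_rot: [1.022, 2.971, 0.001]
force: [-0.4, 0.1, -0.4]
width: 0.0857
grip_force: 0.0
0.04690242328296741 [0.49929656 0.23599163 0.31655118]
[[204.0, 198.0], [334.0, 275.0], [412.0, 170.0], [272.0, 78.0]]
178 53 2.3412698412698414
```

View pics/w1c.png

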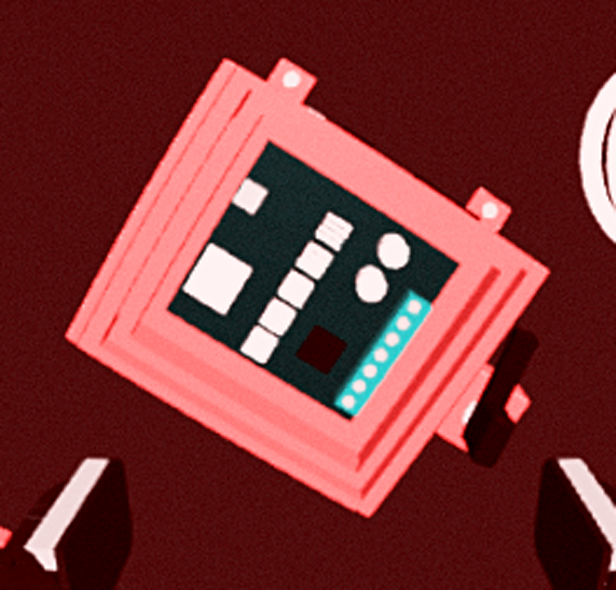

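The enhanced crop shows the rim's +x corners at A(549,269) and B(369,517). The -y rim silhouette runs from B to about (100,357). The button bar runs from (525,335) to (485,460), and the boss is around (465,415).

```bash
python3 - <<'E'
from h import *
w=dict(np.load("w1.npz"))
F=2.34127;f=lambda a:np.array(a)/F+[178,53]-0.3
m=orange(w["color"]);n,l=cv2.connectedComponents(m);i=l[int(f([(300,120)])[0][1]),int(f([(300,120)])[0][0])]
k=max(cv2.findContours((l==i).astype(np.uint8),0,1)[0],key=cv2.contourArea)[:,0]
A,B=f([(549,269),(369,517)])
# line-fit contour points near silhouettes, in world at z=70
def fit(p,q,tol=2.5):
    p,q=map(np.asarray,(p,q));d=(q-p)/np.linalg.norm(q-p);r=k-p;t=r@d;e=r@[-d[1],d[0]]
    s=k[(abs(e)<tol)&(t>6)&(t<np.linalg.norm(q-p)-6)];P=wcast(w,s+0.0,.07)[:,:2]*1000
    v=cv2.fitLine(P.astype(np.float32),cv2.DIST_HUBER,0,.01,.01).ravel();return len(s),v[:2],v[2:]
n1,d1,p1=fit(A,B);n2,d2,p2=fit(B,f([(100,357)])[0])
d1=d1 if d1[1]>0 else -d1;d2=d2 if d2[0]>0 else -d2
print(n1,n2,"yaw +x edge",np.arctan2(-d1[0],d1[1]),"yaw -y edge",np.arctan2(d2[1],d2[0]))
t=np.linalg.solve(np.c_[d1,-d2],p2-p1);c=p1+t[0]*d1;print("corner B",c,"raw",wcast(w,B,.07)*1000,"A",wcast(w,A,.07)*1000,)
for y in(np.arctan2(-d1[0],d1[1]),np.arctan2(d2[1],d2[0]),.33):
    ex=np.array([np.cos(y),np.sin(y)]);ey=np.array([-ex[1],ex[0]])
    print(y,"centre from B",c-100*ex+86*ey,"from A",wcast(w,A,.07)[0,:2]*1000-100*ex-86*ey)
print("button bar ends z82",wcast(w,f([(525,335),(485,460)]),.082)[:,:2]*1000)
E
```

```text
66 95 yaw +x edge 0.33412537 yaw -y edge 0.33301052
corner B [623.5633  164.04434] raw [[622.56772302 165.25600677  70.        ]] A [[565.48612323 327.20407522  70.        ]]
0.33412537 centre from B [500.89047 212.49402] from A [499.21947398 213.16578329]
0.33301052 centre from B [500.94455 212.63075] from A [499.09238353 213.23973501]
0.33 centre from B [501.09135866 212.99968074] from A [498.74958932 213.44013084]
button bar ends z82 [[582.39500574 295.97156142]
 [628.02654088 239.61043818]]
```

```bash
python3 -m creep '[[[2,-48,-5,0,0,-0.032,1],[2,-48,-5,0,0,-0.032,1],[2,-48,-5,0,0,-0.032,1],[2,-48,-5,0,0,-0.032,1],[2,-48,-5,0,0,-0.032,1]]]'; python3 -m creep '[[[2,-48,-5,0,0,-0.032,1],[2,-48,-5,0,0,-0.032,1],[2,-48,-5,0,0,-0.032,1],[2,-48,-5,0,0,-0.032,1],[0,-44,-2,0,0,-0.032,1]]]';python3 -m creep '[[[0,0,0,0,0,0,1],[0,0,0,0,0,0,1]]]'; python3 - <<'E'
from h import *
s,w=wrist();print(abs(s["qvel"]).max());np.savez("w2.npz",**w)
m=orange(w["color"]);k=max(cv2.findContours(m,0,1)[0],key=cv2.contourArea)
h=cv2.approxPolyDP(k,3,True)[:,0];print(h.tolist());print((wcast(w,h,.014)[:,:2]*1000).round().tolist())
cv2.imwrite("pics/w2.png",w["color"][:,:,::-1])
E
```

```text
t: 2.1
tool_pos: [0.5073, -0.0036, 0.2898]
tool_rot: [-1.249, -2.88, 0.001]
force: [1.0, 0.1, 0.2]
width: 0.0858
grip_force: 0.0
t: 2.6
tool_pos: [0.5162, -0.2393, 0.2674]
tool_rot: [-1.476, -2.769, -0.0]
force: [0.7, 0.9, 0.0]
width: 0.0854
grip_force: 0.0
t: 2.8
tool_pos: [0.5161, -0.2389, 0.2678]
tool_rot: [-1.479, -2.768, -0.0]
force: [-0.9, 0.6, 0.1]
width: 0.0853
grip_force: 0.0
0.0363367529932947
[[257, 60], [257, 76], [247, 77], [245, 84], [247, 164], [259, 166], [259, 182], [388, 182], [391, 61]]
[[379.0, -169.0], [390.0, -186.0], [380.0, -193.0], [382.0, -201.0], [437.0, -283.0], [451.0, -277.0], [461.0, -294.0], [595.0, -205.0], [512.0, -81.0]]
```

View pics/w2.png

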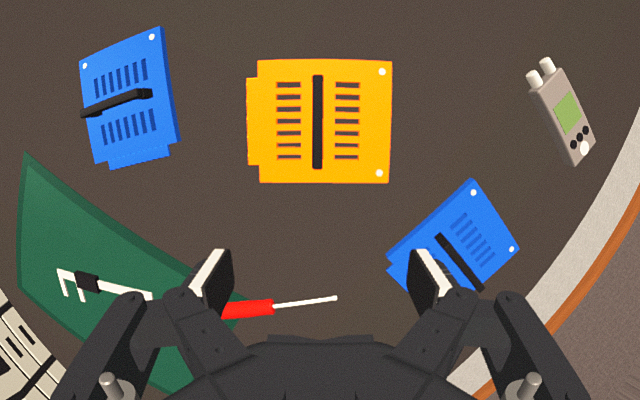

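Cover refined: corners (595,-205) and (512,-81) give an origin of (480.5,-192) and a yaw of 0.590. Mid-tongue-edge agrees to 1 mm. I'm going to the handle.

```bash
python3 -m creep '[[[-18,23,-20,0,0,0,1],[-18,24,-36,0,0,0,1],[0,0,-45,0,0,0,1],[0,0,-45,0,0,0,1],[0,0,-30,0,0,0,1]]]'; python3 -m creep '[[[0,0,-20,0,0,0,1],[0,0,-20,0,0,0,1],[0,0,0,0,0,0,1],[0,0,0,0,0,0,1]]]';python3 - <<'E'
from h import *
w=dict(np.load("w2.npz"));print(wcast(w,(317,121),.052)*1000)
E
```

```text
t: 3.35
tool_pos: [0.4797, -0.1883, 0.0904]
tool_rot: [-1.47, -2.772, -0.002]
force: [0.2, -0.2, 0.3]
width: 0.0854
grip_force: 0.0
t: 3.75
tool_pos: [0.4811, -0.1908, 0.0534]
tool_rot: [-1.475, -2.773, -0.001]
force: [0.3, 0.4, -0.7]
width: 0.0853
grip_force: 0.0
[[ 479.67976342 -191.28233298   52.        ]]
```

Handle agrees within 2 mm. Close the gripper.

```bash
python3 -m creep '[[[0,0,-2,0,0,0,0],[0,0,0,0,0,0,0],[0,0,0,0,0,0,0],[0,0,0,0,0,0,0],[0,0,0,0,0,0,0]]]'; python3 -m creep '[[[0,0,0,0,0,0,0],[0,0,0,0,0,0,0]]]'
```

```text
t: 4.25
tool_pos: [0.481, -0.1927, 0.0516]
tool_rot: [1.48, 2.771, 0.001]
force: [0.2, -0.8, 0.8]
width: 0.0125
grip_force: 1.6
t: 4.45
tool_pos: [0.4812, -0.1928, 0.0518]
tool_rot: [1.48, 2.771, 0.001]
force: [-0.9, 0.4, 5.5]
width: 0.0108
grip_force: 59.6
```

Cover gripped: width 10.8 mm, grip force 60 N. Box frame: origin (500.5,212.8), yaw 0.333. For a 0.16 tilt the TCP goes to tip + (79.1,-1,62.2) in box axes. I'm lifting and carrying it over.

```bash
python3 -m creep '[[[0,0,15,0,0,0,0],[0,0,30,0,0,0,0],[0,0,40,0,0,0,0],[1,10,35,0,0,-0.02,0],[2,25,10,0,0,-0.03,0]]]'; python3 -m creep '[[[3,40,0,0,0,-0.03,0],[3,45,0,0,0,-0.03,0],[3,45,0,0,0,-0.03,0],[3,45,0,0,0,-0.03,0],[3,45,0,0,0,-0.03,0]]]'; python3 -m creep '[[[3,45,0,0,0,-0.03,0],[2,40,0,0,0,-0.027,0],[0,30,0,0,0,0,0],[0,20,0,0,0,0,0],[0,10,0,0,0,0,0]]]';python3 -m creep '[[[0,0,0,0.0174,-0.0504,0,0],[0,0,0,0.0174,-0.0504,0,0],[0,0,0,0.0174,-0.0504,0,0],[0,0,0,0,0,0,0]]]'
```

```text
t: 4.95
tool_pos: [0.4849, -0.1611, 0.1854]
tool_rot: [1.554, 2.722, 0.001]
force: [0.4, 0.0, -3.2]
width: 0.0108
grip_force: 59.1
t: 5.45
tool_pos: [0.4978, 0.0637, 0.1814]
tool_rot: [-1.751, -2.608, 0.001]
force: [1.2, -1.1, -3.5]
width: 0.0109
grip_force: 59.1
t: 5.95
tool_pos: [0.5027, 0.2096, 0.181]
tool_rot: [-1.818, -2.561, 0.001]
force: [0.6, -1.2, -4.1]
width: 0.0109
grip_force: 59.1
t: 6.35
tool_pos: [0.5017, 0.2051, 0.1807]
tool_rot: [1.768, 2.478, 0.194]
force: [0.3, -0.5, -4.4]
width: 0.0108
grip_force: 59.2
```

```bash
cat >> h.py <<'E'
def cover_pose(s,off=(0,-.001,.0518)):
    "cover->world from the tool pose; off = TCP in cover frame"
    M=R.from_rotvec(s["tool_rot"]).as_matrix();C=np.column_stack([M[:,1],-M[:,0]*np.sign(1),-M[:,2]])
    if C[0,0]<0: C[:,:2]*=-1
    C[:,1]=np.cross(C[:,2],C[:,0]);T=np.eye(4);T[:3,:3]=C;T[:3,3]=s["tool_pos"]-C@np.array(off);return T
def box():
    T=np.eye(4);T[:3,:3]=R.from_rotvec([0,0,.333]).as_matrix();T[:3,3]=[.5005,.2128,0];return T
def report(s):
    T=np.linalg.inv(box())@cover_pose(s);tip=T@[-.088,0,.003,1]
    print("t",s["t"],"cover",(T[:3,3]*1000).round(1),"tip",(tip[:3]*1000).round(1),"tilt",np.arccos(T[2,2]).round(4),"yaw err",np.arctan2(T[1,0],T[0,0]).round(4),"F",s["force"].round(1),"M",s["ft_torque"].round(2))
E
python3 - <<'E'
from h import *
s,w=wrist();report(s);np.savez("w3.npz",**w)
T=cover_pose(s);P=np.array([[.088,.075,.014],[.088,-.075,.014],[-.072,.075,.014],[-.072,-.075,.014],[-.088,.055,.006],[-.088,-.055,.006]])@T[:3,:3].T+T[:3,3]
print(wproj(w,P).round(1).tolist())
k=max(cv2.findContours(orange(w["color"]),0,1)[0],key=cv2.contourArea);print(cv2.approxPolyDP(k,4,True)[:,0].tolist())
cv2.imwrite("pics/w3.png",w["color"][:,:,::-1])
E
```

```text
t 6.35 cover [  6.7  -6.7 129.5] tip [-80.7  -6.6 118.8] tilt 0.1565 yaw err -0.0015 F [ 0.3 -0.5 -4.4] M [-0.14  0.37  0.01]
[[483.6, 109.2], [446.9, 335.8], [183.0, 106.7], [215.4, 338.5], [166.1, 143.9], [192.1, 307.1]]
[[482, 111], [425, 104], [423, 85], [377, 81], [371, 69], [351, 69], [350, 80], [230, 81], [228, 69], [203, 73], [201, 84], [166, 87], [168, 168], [190, 298], [230, 279], [244, 280], [249, 288], [267, 283], [280, 253], [293, 248], [296, 238], [306, 238], [307, 149], [331, 147], [334, 238], [344, 238], [347, 248], [360, 253], [373, 284], [391, 288], [396, 280], [410, 279], [454, 301], [473, 208]]
```

View pics/w3.png

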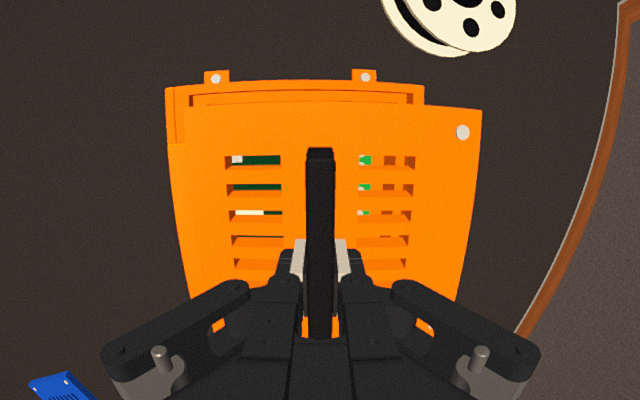

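The picture shows the tilted cover held above the box. Its corner at (482,111) matches the predicted (484,109), so the grasp model holds. I'm correcting position and going down to just above the rim.

```bash
python3 -m creep '[[[1,4,0,0,0,0,0],[2,4,-10,0,0,0,0],[0,0,-20,0,0,0,0],[0,0,-10,0,0,0,0],[0,0,0,0,0,0,0]]]' >/dev/null; python3 -m creep '[[[0,0,0,0,0,0,0]]]'>/dev/null; python3 -c "
from h import *
report(sensors.get_state())"
```

```text
t 7.0 cover [15.4  1.1 90. ] tip [-72.    1.1  79. ] tilt 0.1597 yaw err -0.0001 F [ 0.5 -0.1 -3.5] M [-0.09  0.29  0.02]
```

```bash
python3 -m creep '[[[-2.5,-2,0,0,0,0,0],[0,0,-6,0,0,0,0],[0,0,-6,0,0,0,0],[0,0,-4,0,0,0,0],[0,0,-3,0,0,0,0]]]' >/dev/null; python3 -m creep '[[[0,0,0,0,0,0,0],[0,0,0,0,0,0,0]]]'>/dev/null; python3 -c "
from h import *
report(sensors.get_state())"
```

```text
t 7.7 cover [12.1  0.3 71.2] tip [-75.2   0.3  60.1] tilt 0.1601 yaw err 0.0001 F [-0.   0.6 -4.2] M [-0.13  0.31 -0.01]
```

```bash
python3 -m creep '[[[-3,-1,0,0,0,0,0],[-3,-1,0,0,0,0,0],[-3,-1,0,0,0,0,0],[-2.5,-1,0,0,0,0,0],[0,0,0,0,0,0,0]]]' >/dev/null; python3 -m creep '[[[0,0,0,0,0,0,0],[0,0,0,0,0,0,0]]]'>/dev/null; python3 -c "
from h import *
report(sensors.get_state())"
```

```text
t 8.4 cover [ 0.1  0.3 71.3] tip [-87.2   0.3  60.2] tilt 0.1605 yaw err 0.0001 F [-0.5  0.6 -4.3] M [-0.13  0.31  0.01]
```

```bash
python3 -m creep '[[[0.8,0.3,-1.5,-0.005,0.015,0,0],[0.8,0.3,-1.5,-0.005,0.015,0,0],[0.8,0.3,-1.5,-0.005,0.015,0,0],[0.8,0.3,-1.5,-0.005,0.015,0,0],[0.8,0.3,-1.5,-0.005,0.015,0,0]]]' >/dev/null; python3 -m creep '[[[0,0,0,0,0,0,0],[0,0,0,0,0,0,0]]]'>/dev/null; python3 -c "
from h import *
report(sensors.get_state())"
```

```text
t 9.1 cover [ 0.2  0.2 63.1] tip [-87.8   0.3  59. ] tilt 0.0808 yaw err -0.0002 F [ 0.5 -0.6 -3.5] M [-0.07  0.17 -0.01]
```

```bash
python3 -m creep '[[[0.9,0.3,-1.6,-0.0065,0.0190,0,0],[0.9,0.3,-1.6,-0.0065,0.0190,0,0],[0.9,0.3,-1.6,-0.0065,0.0190,0,0],[0.9,0.3,-1.6,-0.0065,0.0190,0,0],[0,0,0,0,0,0,0]]]' >/dev/null; python3 -m creep '[[[0,0,0,0,0,0,0],[0,0,0,0,0,0,0]]]'>/dev/null; python3 -c "
from h import *
report(sensors.get_state())"
```

```text
t 9.8 cover [-0.4  0.3 56.6] tip [-88.4   0.3  59.5] tilt 0.0011 yaw err -0.0002 F [-0.2 -0.2 -4. ] M [-0.07  0.03 -0.01]
```

```bash
python3 -m creep '[[[0,0,-0.5,0,0,0,0],[0,0,-0.5,0,0,0,0],[0,0,0,0,0,0,0],[0,0,0,0,0,0,0]]]' >/dev/null; python3 -c "
from h import *
report(sensors.get_state())
s,w=wrist();cv2.imwrite('pics/w4.png',w['color'][:,:,::-1])"
```

```text
t 10.2 cover [-0.4  0.4 56. ] tip [-88.4   0.4  59. ] tilt 0.0015 yaw err -0.0 F [-1.7 -0.4  1.6] M [-0.18  0.38  0.05]
```

View pics/w4.png

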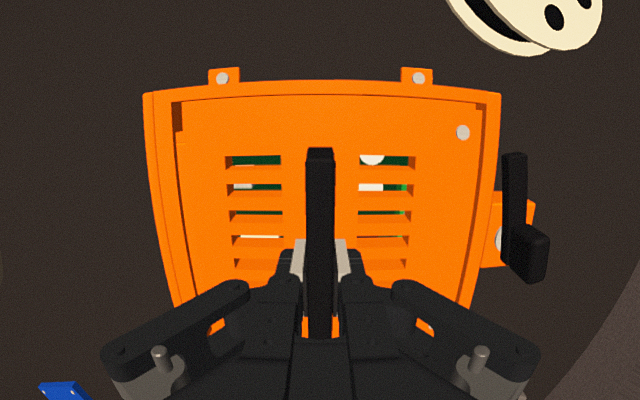

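The cover is flat in the recess. It fills the frame, and the button bar is still clear at (515,190)–(530,260). The contact force appears at exactly z=56. I'm pressing a touch more, then releasing and rising.

```bash
python3 -m creep '[[[0,0,-0.4,0,0,0,0],[0,0,0,0,0,0,0],[0,0,0,0,0,0,0.5],[0,0,0,0,0,0,0.7],[0,0,0,0,0,0,0.7]]]';  python3 -m creep '[[[0,0,0,0,0,0,0.7],[0,0,0,0,0,0,0.7],[0,0,15,0,0,0,0.7],[0,0,30,0,0,0,0.7],[0,0,40,0,0,0,0.7]]]';python3 -c "
from h import *
report(sensors.get_state())"
```

```text
t: 10.75
tool_pos: [0.5009, 0.2122, 0.1072]
tool_rot: [1.822, 2.559, 0.003]
force: [-0.5, 0.5, -1.0]
width: 0.0543
grip_force: 0.0
t: 11.25
tool_pos: [0.4995, 0.2115, 0.1925]
tool_rot: [-1.822, -2.557, 0.003]
force: [1.3, 0.9, -0.2]
width: 0.06
grip_force: 0.0
t 11.25 cover [-1.500e+00  1.000e-01  1.407e+02] tip [-8.95e+01  1.00e-01  1.44e+02] tilt 0.0023 yaw err -0.0004 F [ 1.3  0.9 -0.2] M [ 0.02 -0.01 -0.02]
```

```bash
python3 -m creep '[[[0,0,0,0,0,0,0.7],[0,0,0,0,0,0,0.7]]]'; python3 - <<'E'
from h import *
s,w=wrist();np.savez("w5.npz",**w)
B=box();P=lambda a,b,z:(B@[a,b,z,1])[:3]
g=[P(.117,0,.107),P(.117,0,.082)]
for a in(1.35,1.5):
    e=np.array([-np.cos(a),np.sin(a)]);g.append(P(*(np.array([.117,0])+.054*e),.082))
q=wproj(w,g);print(q.round(1).tolist())
x0,y0=(q.mean(0)-[60,45]).astype(int);print(x0,y0)
im=w["color"][max(y0,0):y0+90,x0:x0+120,::-1];im=np.clip(im.astype(float)*1.7,0,255).astype(np.uint8)
cv2.imwrite("pics/w5.png",cv2.resize(im,None,fx=6,fy=6,interpolation=2))
E
```

```text
t: 11.45
tool_pos: [0.5013, 0.2124, 0.1939]
tool_rot: [1.822, 2.558, 0.007]
force: [-0.7, 0.0, -0.3]
width: 0.0601
grip_force: 0.0
[[473.1, 212.0], [459.8, 202.4], [452.9, 138.1], [461.9, 137.2]]
401 127
```

View pics/w5.png

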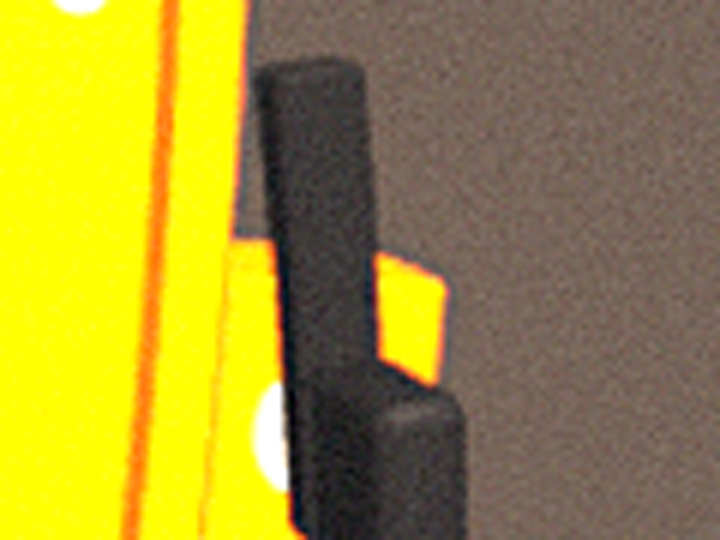

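The bar tip is at about (453.5,139.5), which matches the prediction for a button angle of 1.36. The grip is where the model puts it, with the pivot at (611,251). I'm moving over it and descending.

```bash
python3 -m creep '[[[30,10,0,0,0,0.07,0.7],[40,14,0,0,0,0.07,0.7],[30,11,0,0,0,0.07,0.7],[10,4,0,0,0,0,0.7],[0,0,0,0,0,0,0.7]]]'; python3 -m creep '[[[0,0,-25,0,0,0,0.7],[0,0,-25,0,0,0,0.7],[0,0,-25,0,0,0,0.7],[0,0,-10,0,0,0,0.7],[0,0,0,0,0,0,0.7]]]'; python3 -m creep '[[[0,0,0,0,0,0,0.7],[0,0,0,0,0,0,0.7]]]'
```

```text
t: 12.0
tool_pos: [0.6104, 0.2509, 0.1904]
tool_rot: [-1.545, -2.733, 0.002]
force: [0.4, 0.5, 0.1]
width: 0.0599
grip_force: 0.0
t: 12.5
tool_pos: [0.6081, 0.2503, 0.1054]
tool_rot: [-1.543, -2.732, 0.004]
force: [-0.3, 0.1, 0.1]
width: 0.0597
grip_force: 0.0
t: 12.7
tool_pos: [0.6112, 0.2512, 0.1087]
tool_rot: [1.544, 2.735, 0.005]
force: [-0.6, -0.3, 0.0]
width: 0.0597
grip_force: 0.0
```

```bash
python3 -m creep '[[[0,0,0,0,0,0,0],[0,0,0,0,0,0,0],[0,0,0,0,0,0,0],[0,0,0,0,0,0,0],[0,0,0,0,0,0,0]]]'; python3 -m creep '[[[0,0,0,0,0,0.05,0],[0,0,0,0,0,0.1,0],[0,0,0,0,0,0.1,0],[0,0,0,0,0,0,0]]]'; python3 -c "
from h import *
s=sensors.get_state();print(s['joint_pos'].round(2),s['ft_torque'].round(2))"
```

```text
t: 13.2
tool_pos: [0.611, 0.2513, 0.1077]
tool_rot: [1.544, 2.736, 0.004]
force: [-0.2, 0.0, 3.3]
width: 0.0127
grip_force: 61.0
t: 13.6
tool_pos: [0.6111, 0.2514, 0.1077]
tool_rot: [1.191, 2.907, 0.004]
force: [1.1, 0.7, 3.8]
width: 0.013
grip_force: 61.0
[-0.73  0.59  0.39  1.66 -0.26  0.95  0.55] [ 0.11 -0.17  0.05]
```

```bash
python3 -m creep '[[[0,0,0,0,0,0.12,0],[0,0,0,0,0,0.12,0],[0,0,0,0,0,0.12,0],[0,0,0,0,0,0.12,0],[0,0,0,0,0,0.12,0]]]'; python3 -m creep '[[[0,0,0,0,0,0.12,0],[0,0,0,0,0,0.12,0],[0,0,0,0,0,0.12,0],[0,0,0,0,0,0.06,0],[0,0,0,0,0,0,0]]]'; python3 -c "
from h import *
s=sensors.get_state();print(s['joint_pos'].round(2),s['ft_torque'].round(2))"
```

```text
t: 14.1
tool_pos: [0.6113, 0.2518, 0.1077]
tool_rot: [0.275, 3.129, 0.004]
force: [1.9, 2.1, 2.3]
width: 0.0126
grip_force: 61.0
t: 14.6
tool_pos: [0.6113, 0.2521, 0.1077]
tool_rot: [-0.377, 3.118, 0.004]
force: [1.0, 3.2, 2.4]
width: 0.0128
grip_force: 60.9
[-0.56  0.56  0.14  1.65 -0.1   0.94  1.43] [ 0.48 -0.35  0.05]
```

```bash
python3 -m creep '[[[0,0,0,0,0,0.05,0],[0,0,0,0,0,0.04,0],[0,0,0,0,0,0.02,0],[0,0,0,0,0,0,0],[0,0,0,0,0,0,0]]]'; python3 -c "
from h import *
s=sensors.get_state();print(s['joint_pos'].round(2),s['ft_torque'].round(2),2*np.arctan2(s['tool_rot'][1],s['tool_rot'][0])-np.pi/2-1.904)"
```

```text
t: 15.1
tool_pos: [0.6113, 0.2522, 0.1077]
tool_rot: [-0.548, 3.092, 0.003]
force: [2.0, 4.3, 4.2]
width: 0.0127
grip_force: 61.2
[-0.54  0.56  0.12  1.65 -0.08  0.94  1.53] [ 0.85 -0.6  -0.22] 0.01761759579673461
```

The wrench about z jumped to -0.22 N m, so the button is at its stop. Next I release, rise and verify.

```bash
python3 -m creep '[[[0,0,0,0,0,0,0.4],[0,0,0,0,0,0,0.6],[0,0,0,0,0,0,0.6],[0,0,0,0,0,0,0.6],[0,0,10,0,0,0,0.6]]]'; python3 -m creep '[[[0,0,30,0,0,0,0.6],[0,0,45,0,0,0,0.6],[20,20,45,0,0,0,0.6],[0,0,0,0,0,0,0.6],[0,0,0,0,0,0,0.6]]]'; python3 - <<'E'
from h import *
s,w=wrist();d=dict(vision.get_image("top"));B=box()
def tproj(P):
    T=np.linalg.inv(d["cam_to_world"]);p=T[:3,:3]@P+T[:3,3];return [d["cx"]+d["fx"]*p[0]/p[2],d["cy"]+d["fx"]*p[1]/p[2]]
for a in(0,.1,.2,.4,1.36):
    pts=[(B@[.117-r*np.cos(a),r*np.sin(a),.082,1])[:3] for r in(.03,.04,.05)]
    print(a,[w["color"][int(v),int(u)].tolist() for u,v in wproj(w,pts)],[d["color"][int(v),int(u)].tolist() for u,v in map(tproj,pts)])
# mask of black bar: centroid direction in wrist view for pixels cast on z=82
yy,xx=np.nonzero(w["color"].max(2)<75);P=wcast(w,np.c_[xx,yy],.082);Q=(np.c_[P,np.ones(len(P))]@np.linalg.inv(B).T)[:,:2]-[.117,0]
r=np.hypot(*Q.T);k=(r>.025)&(r<.05)&(abs(np.arctan2(Q[:,1],-Q[:,0]))<.8);print(k.sum(),"bar angle",np.arctan2(Q[k,1],-Q[k,0]).mean())
# cover white screws seated: expect symmetrical in the cover frame; +x edge gap
yy,xx=np.nonzero(w["color"].min(2)>200);P=wcast(w,np.c_[xx,yy],.07);Q=(np.c_[P,np.ones(len(P))]@np.linalg.inv(B).T)[:,:2]*1000
m=(abs(Q[:,0])<100)&(abs(Q[:,1])<85)
for sg in(1,-1):print("screw",np.median(Q[m&(Q[:,0]>60)&(Q[:,1]*sg>40)],axis=0))
E
```

```text
t: 15.6
tool_pos: [0.609, 0.2502, 0.1155]
tool_rot: [0.549, -3.088, 0.001]
force: [0.2, 0.4, -0.3]
width: 0.0516
grip_force: 0.0
t: 16.1
tool_pos: [0.63, 0.2705, 0.2364]
tool_rot: [-0.551, 3.091, 0.002]
force: [-0.4, -1.2, -1.3]
width: 0.0513
grip_force: 0.0
0 [[51, 48, 46], [52, 47, 44], [42, 38, 41]] [[91, 56, 50], [93, 56, 49], [92, 55, 49]]
0.1 [[46, 45, 48], [46, 45, 45], [45, 46, 50]] [[126, 67, 52], [119, 64, 52], [145, 71, 51]]
0.2 [[38, 49, 48], [255, 193, 12], [255, 186, 10]] [[249, 127, 57], [243, 121, 60], [255, 191, 72]]
0.4 [[254, 146, 14], [255, 184, 4], [255, 185, 4]] [[255, 193, 73], [255, 167, 64], [255, 190, 71]]
1.36 [[80, 68, 62], [83, 73, 60], [81, 71, 62]] [[125, 97, 80], [129, 101, 83], [137, 109, 89]]
389 bar angle 0.004539452929741959
screw [75.70863129 62.078303  ]
screw [ 75.49052405 -62.53071973]
```

```bash
python3 -c "
from rig import finish_job
print(finish_job())"
```

```text
the job is handed in; nothing more can be done
None
```

The cover is hooked under the lip and seated flat in the box; the turn-button is at its locked stop (measured about 0.005 rad), the recorder, spool and screwdriver were not touched, and the job was handed in at about 16 s, with no verdict returned.

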